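Sweep the loose caps into the scoop pan

TASK

Three loose screw caps of different sizes lie about on the lab bench. Sweep each of them along the bench top with the fingertips, in through the open front of the flat steel scoop pan, until it lies wholly inside the pan. Do not pinch, press hard on or lift a cap, and leave the closed vial and jar and everything else standing where it is.

Things in the scene. Friction and masses are not known exactly. Their poses are not given: they have to be found in the camera images.
- cap_large: Loose blue plastic screw cap, a knurled disc lying flat on the bench, 40 mm in diameter and 18 mm high, 18 to 27 g. Origin: centre of its underside; z is up as it lies. It slides easily.
- cap_medium: Loose blue plastic screw cap, a knurled disc lying flat on the bench, 32 mm in diameter and 16 mm high, 14 to 21 g. Origin: centre of its underside; z is up as it lies. It slides easily.
- cap_small: Loose blue plastic screw cap, a knurled disc lying flat on the bench, 27 mm in diameter and 14 mm high, 10 to 15 g. Origin: centre of its underside; z is up as it lies. It slides easily.
- pan: Flat steel scoop pan, like a dustpan, fixed to the bench, open in front. Origin: on the bench top under its middle. Its x points from the open front to the back (black handle, 100 mm), its y across. Front edge at x = -90 mm, flush with the bench; a ramp rises 2 mm in 30 mm to a flat floor. Inner wall faces: back x = 88, sides y = -90 and +90 mm (full depth). Walls 30 mm high, 4 thick.
- vial: Closed sample vial standing among the caps: amber glass, blue cap on, 28 mm in diameter, 58 mm high, loose. Not to be moved. Origin: centre of its foot.
- jar: Closed sample jar standing among the caps: clear glass, blue cap on, 42 mm in diameter, 52 mm high, loose. Not to be moved. Origin: centre of its foot.
- beaker: Empty open glass beaker, 60 mm in diameter, 75 mm high, loose, on the far side of the bench. Not to be moved. Origin: centre of its foot.
- reagent: White plastic bottle with a blue cap, 60 mm in diameter, 130 mm high, loose, on the far side. Not to be moved. Origin: centre of its foot.
- weight: Brass balance weight with a neck, 30 mm in diameter, 36 mm high, loose, beyond the pan. Not to be moved. Origin: centre of its foot.
- spatula: Spatula of 190 mm lying flat along its own x axis, loose, on the far side. Not to be moved. Origin: its underside, near mid-length.
Not all that is in view belongs to the job. Leave any turquoise look-alike of the cap_medium alone.

How it is judged:
By the outcome, as a careful person would: the job done as asked, in the order asked, and still so for the second after the job is handed in, with the robot touching nothing.
It also fails if it takes over 72 s, if anything falls off the work surface, if the arm or the gripper's body presses on something with over 40 N, if the wrist force passes 120 N, or if a joint passes its speed limit or range.

ROBOT

A 7-joint arm with a two-finger parallel gripper is mounted at the origin on the work surface. World frame = base frame: x ahead of the robot, y to its left, z up, the work surface at z = 0. Lengths are in m, angles in rad, forces in N, time in s.
With the tool pointing down it reaches from about 0.425 to 0.875 m from the base axis. Payload 8.4 kg.
Tool frame: the origin (TCP) lies on the centre line of the jaws, within the pads' length; the fingertips stand 17 mm ahead of it and the grasp point (between the pads) lies 2 mm behind it; z points along the fingers, x is the direction in which the jaws open and shut, and the axes are right-handed (so a half turn about z gives the same grasp; the last joint's range is limited). The gripper opens to 87 mm and grips with 3 to 60 N. Pads are 19 mm wide; open, the fingers measure 117 mm over their backs; the gripper's body (75 mm by 190 mm) begins 51 mm behind the grasp point.
Start: joints at [-0.099, 0.333, 0.04, 1.465, -0.013, 1.343, -0.059], TCP at [0.65, -0, 0.24] pointing down, gripper open.
Joint ranges: [-2.58, 2.58], [-0.38, 2.09], [-1.3, 1.39], [0.25, 2.4], [-1.5, 4.64], [0.08, 2.09], [-2.65, 2.65]. Speed limits (rad/s): [2.22, 2.22, 2.79, 2.79, 3.14, 3.14, 3.14].

INTERFACE

Orientations are given as a 3x3 rotation matrix whose columns are the frame's x, y, z axes.
In Python, from plant import get_state, grab_frame, job_done gives the robot as it stands.
- The arm moves only by the tool carry_out, never from a script. Its argument "steps" is a list of rows, each a list of 3 entries, a list of its own where there are three numbers: the turn, a rotation vector about the world's x, y, z in degrees, then the shift along the world's x, y, z in m, then the opening, from 0 (shut) to 1 (fully open). A call has 1 to 8 rows; each row shifts and turns the commanded pose from where the row before left it; what a row does not reach is not made up. A row lasts 1/8 s, in which the tool goes at most 62.5 mm and 10.7 degrees, less where a joint would pass 70% of its speed; a pose out of reach is approached as far as the arm can. A call with a gripper value outside its range is refused whole. The fingers move at their own pace and stop on an object; "grip_force" is the grip in N (left out, the last holds). Time passes only in rows, so rows that do not move let the fingers close. It gives the time, the measured TCP pose, the force and the opening at its end, in the units of the state.
- get_state(): the state, without advancing time (a new reading comes with each control period).
- grab_frame(name): name is "scene" or "side" or "wrist"; returns a dict with "img" (384x512x3 uint8, red, green, blue), "intrinsics" (3x3 intrinsics, pixels), "distortion" ([k1, k2, p1, p2, k3] as OpenCV has them; the pictures are not rectified), "rvec" (rotation vector, rad) and "tvec" (3), from world to camera coordinates, as OpenCV has them. Camera axes: x right, y down, z forward; pixel columns grow to the right and rows downward; lengths in m; the calibration is good to about 2 mm. A picture is of the moment at which its call begins. There is no depth.
- job_done(): hands the job in, once; it reports no verdict.
The state is a dict: "time_s": time; "qpos": joint angles; "qvel": joint speeds; "joint_torque": joint torques, N m; "tool_pos": TCP position; "tool_rot": TCP orientation; "contact_force": force on the tool from outside, world axes, zero at the start; "moment": the same for the moment, N m; "opening": opening from 0.0 (shut) to 1.0 (fully open).
Only numpy, scipy, OpenCV 4.12 (cv2) and the standard library are available. Lean on these libraries where they do the work, as an engineer would, in place of code of your own. Each camera call takes 0.05 s, during which the arm holds its last target.

## Working session

There is one attempt and no reset: what is moved stays moved. The work goes in short steps, Python scripts to look and compute and a tool call to move; the robot and the scene stay as the last step left them, time stands still between calls to the robot, and variables do not carry over. Pictures are saved under pics/ and viewed, and the job is handed in when it is done.

Besides the shell and the picture viewer there is one more tool, called after "Request:" as name([rows], argument=value, ...), one row to a line, values as JSON. carry_out: Moves the arm, as the interface text tells. Its arguments: {"type":"object","properties":{"steps":{"type":"array","items":{"type":"array"}},"grip_force":{"type":"number"}},"required":["steps"]}

```bash
ls; mkdir -p pics; python3 - <<'E'
from plant import *
import cv2
s=get_state();print(s['time_s'],s['tool_pos'],s['tool_rot'],s['opening'],s['contact_force'])
for n in ("scene","side","wrist"):
    f=grab_frame(n);cv2.imwrite(f"pics/{n}0.png",cv2.resize(f["img"][:,:,::-1],(800,600),interpolation=cv2.INTER_CUBIC))
    print(n,f["intrinsics"],f["distortion"],f["rvec"],f["tvec"])
E
```

```text
pics
0.0 [6.49559722e-01 1.60332793e-07 2.38686212e-01] [[ 9.99998734e-01 -2.11299561e-05 -1.59080302e-03]
 [-2.12735733e-05 -9.99999996e-01 -9.02627836e-05]
 [-1.59080110e-03  9.02965114e-05 -9.99998731e-01]] 1.0013284302457257 [-0.37486676  0.21605675  0.22708164]
scene [[372.17763598   0.         251.00457656]
 [  0.         372.17763598 190.69759273]
 [  0.           0.           1.        ]] [-0.05000684  0.          0.          0.          0.        ] [ 2.07834545  1.70032448 -0.47216908] [-0.12395788 -0.46468281  1.37616226]
side [[358.64014588   0.         256.35713192]
 [  0.         358.64014588 189.92390778]
 [  0.           0.           1.        ]] [0.01571917 0.         0.         0.         0.        ] [ 2.17671644 -0.49099053  0.223044  ] [-0.5137262   0.19118427  0.61026186]
wrist [[268.35565897   0.         255.80934829]
 [  0.         268.35565897 190.72884706]
 [  0.           0.           1.        ]] [-0.03734753  0.          0.          0.          0.        ] [-2.83456613e+00  2.63097882e-04 -3.18251039e-04] [-0.64963133 -0.03562488  0.39170649]
```

View pics/scene0.png

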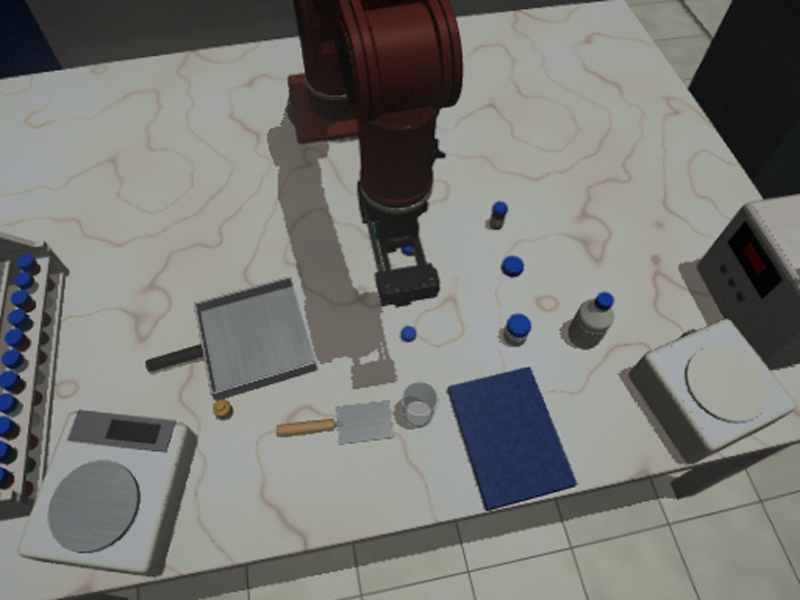

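View pics/side0.png

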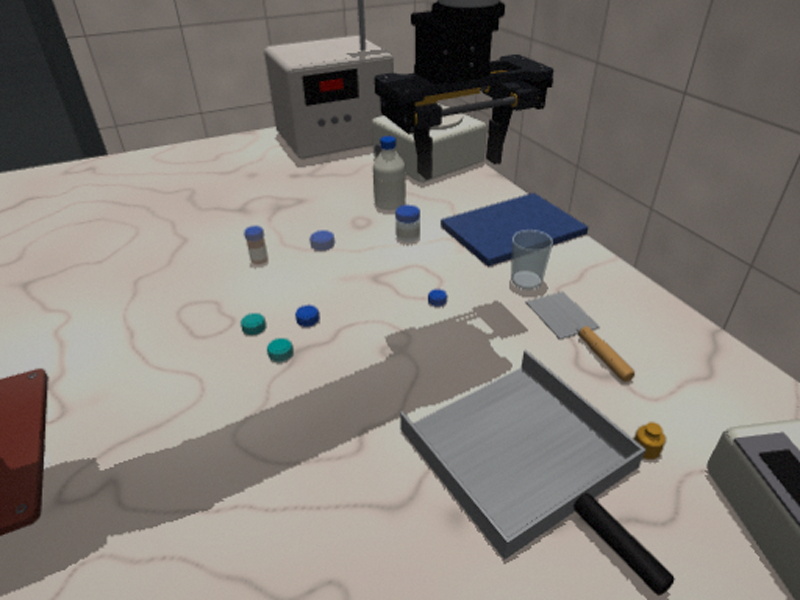

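View pics/wrist0.png

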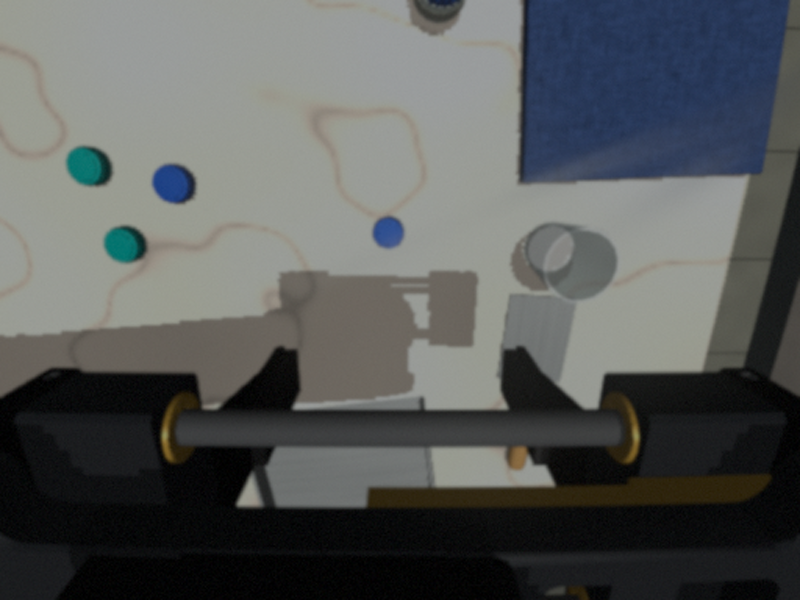

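The scene view shows the pan at about (258,340) px with its open front to the right, and three blue caps at (408,333), (512,265) and (407,250). The vial is at (498,215) and the jar at (517,330). The side view shows two turquoise look-alikes at (253,323) and (280,349), next to the blue cap at (307,315). The next step is to measure all of these.

```bash
cat > h.py <<'E'
from plant import *
import cv2, numpy as np
def P(f): return f["intrinsics"],f["distortion"],cv2.Rodrigues(np.array(f["rvec"],float))[0],np.array(f["tvec"],float)
def ray(f,u,v):
    K,D,R,t=P(f); p=cv2.undistortPoints(np.array([[[u,v]]],float),K,D)[0,0]
    return -R.T@t, R.T@np.array([p[0],p[1],1])
def plane(f,u,v,z):
    c,d=ray(f,u,v); return c+d*(z-c[2])/d[2]
def tri(f,a,g,b):
    c1,d1=ray(f,*a);c2,d2=ray(g,*b)
    s=np.linalg.lstsq(np.c_[d1,-d2],c2-c1,rcond=None)[0]
    p,q=c1+s[0]*d1,c2+s[1]*d2
    return (p+q)/2,np.linalg.norm(p-q)
def proj(f,X):
    return cv2.projectPoints(np.array(X,float).reshape(-1,1,3),np.array(f["rvec"],float),np.array(f["tvec"],float),f["intrinsics"],np.array(f["distortion"],float))[0][:,0]
def blobs(f,h0,h1,mn=12,smin=120):
    hsv=cv2.cvtColor(f["img"],cv2.COLOR_RGB2HSV)
    m=cv2.inRange(hsv,(h0,smin,40),(h1,255,255))
    n,l,st,c=cv2.connectedComponentsWithStats(m)
    return [(c[i].round(1),st[i][2:5]) for i in range(1,n) if st[i][4]>=mn]
E
python3 - <<'E'
from h import *
for n in ("scene","side","wrist"):
    f=grab_frame(n)
    for nm,a in (("blue",(105,128)),("turq",(75,98))):
        for c,s in blobs(f,*a): print(n,nm,c,s,"z.016:",plane(f,*c,.012)[:2].round(3))
E
```

```text
scene blue [319.7 133.2] [ 9  9 61] z.016: [0.395 0.272]
scene blue [260.8 159.3] [ 6  6 26] z.016: [0.459 0.065]
scene blue [ 14.6 179.5] [ 16  34 313] z.016: [ 0.382 -0.682]
scene blue [327.8 170.1] [ 13  13 136] z.016: [0.538 0.254]
scene blue [386.8 191.8] [11 11 89] z.016: [0.645 0.401]
scene blue [ 10.  209.5] [ 15  24 225] z.016: [ 0.487 -0.682]
scene blue [331.8 208. ] [ 15  15 175] z.016: [0.664 0.226]
scene blue [261.  213.1] [ 9  9 67] z.016: [0.64  0.026]
scene blue [  7.3 229.3] [ 14  13 120] z.016: [ 0.551 -0.682]
scene blue [326.6 280.1] [  81   91 4558] z.016: [0.862 0.15 ]
scene blue [  5.6 243.1] [ 13  13 126] z.016: [ 0.594 -0.681]
scene blue [  4.3 257.6] [ 11  12 108] z.016: [ 0.637 -0.679]
scene blue [  3.2 272.6] [ 9 12 85] z.016: [ 0.68  -0.677]
scene blue [  2.2 288.7] [ 7 14 64] z.016: [ 0.724 -0.674]
scene blue [  0.9 304.6] [ 4 12 29] z.016: [ 0.766 -0.672]
side blue [247.9  90.7] [10  9 72] z.016: [0.811 0.596]
side blue [327.1 144.3] [  92   45 1956] z.016: [0.851 0.147]
side blue [260.7 135.2] [14 11 94] z.016: [0.71  0.276]
side blue [161.7 147.3] [11  5 41] z.016: [0.436 0.335]
side blue [205.8 150.8] [14  6 63] z.016: [0.539 0.264]
side blue [279.3 190. ] [12  9 91] z.016: [0.636 0.022]
side blue [196.1 201.7] [ 15  13 154] z.016: [0.45  0.065]
side turq [161.6 206.9] [ 14  13 159] z.016: [0.376 0.081]
side turq [178.6 222.9] [ 16  14 166] z.016: [0.396 0.014]
wrist blue [283.5   0.6] [15  3 31] z.016: [0.683 0.207]
wrist blue [410.6  43. ] [  168   108 13905] z.016: [0.846 0.163]
wrist blue [482.1  92.3] [ 23  35 329] z.016: [0.955 0.105]
wrist blue [462.2  87.8] [ 5  7 12] z.016: [0.925 0.11 ]
wrist blue [110.  117.2] [ 25  23 454] z.016: [0.452 0.071]
wrist blue [247.8 148. ] [ 18  17 242] z.016: [0.639 0.028]
wrist turq [ 55.8 106. ] [ 27  23 494] z.016: [0.379 0.087]
wrist turq [ 79. 156.] [ 25  21 426] z.016: [0.398 0.018]
```

```bash
python3 - <<'E'
from h import *
F={n:grab_frame(n) for n in ("scene","side","wrist")}
for n,(x0,x1,y0,y1) in {"scene":(115,345,120,260),"side":(130,420,120,360),"wrist":(30,300,60,270)}.items():
    im=F[n]["img"][y0:y1,x0:x1,::-1]; k=min(800/im.shape[1],600/im.shape[0])
    cv2.imwrite(f"pics/{n}_c1.png",cv2.resize(im,None,fx=k,fy=k,interpolation=cv2.INTER_CUBIC)); print(n,k)
for n in F:
    print(n,[ (c,s) for c,s in blobs(F[n],100,130,smin=90) if s[2]<2000])
E
```

```text
scene 3.4782608695652173
side 2.5
wrist 2.857142857142857
scene [(array([319.7, 133.1]), array([ 9,  9, 68], dtype=int32)), (array([260.7, 159.4]), array([ 7,  6, 32], dtype=int32)), (array([ 12.7, 191.8]), array([ 20,  60, 567], dtype=int32)), (array([327.9, 169.9]), array([ 14,  13, 142], dtype=int32)), (array([387. , 191.8]), array([11, 12, 91], dtype=int32)), (array([331.8, 207.9]), array([ 15,  15, 183], dtype=int32)), (array([261., 213.]), array([ 9,  9, 69], dtype=int32)), (array([  7.3, 229.3]), array([ 14,  13, 131], dtype=int32)), (array([  5.7, 242.8]), array([ 13,  13, 130], dtype=int32)), (array([  4.4, 257.8]), array([ 12,  13, 113], dtype=int32)), (array([  3.2, 272.5]), array([ 9, 14, 93], dtype=int32)), (array([  2. , 288.5]), array([ 7, 14, 62], dtype=int32)), (array([  1. , 304.5]), array([ 4, 12, 31], dtype=int32))]
side [(array([247.6,  90.7]), array([10,  9, 78], dtype=int32)), (array([260.2, 136.5]), array([ 15,  12, 141], dtype=int32)), (array([161.8, 147.5]), array([11,  6, 55], dtype=int32)), (array([205.5, 151.3]), array([14,  8, 85], dtype=int32)), (array([279.4, 190.1]), array([ 12,  11, 100], dtype=int32)), (array([196.1, 201.8]), array([ 15,  13, 160], dtype=int32))]
wrist [(array([282.8,   0.9]), array([19,  4, 45], dtype=int32)), (array([110. , 117.2]), array([ 25,  24, 483], dtype=int32)), (array([247.7, 148.3]), array([ 19,  19, 274], dtype=int32))]
```

View pics/scene_c1.png

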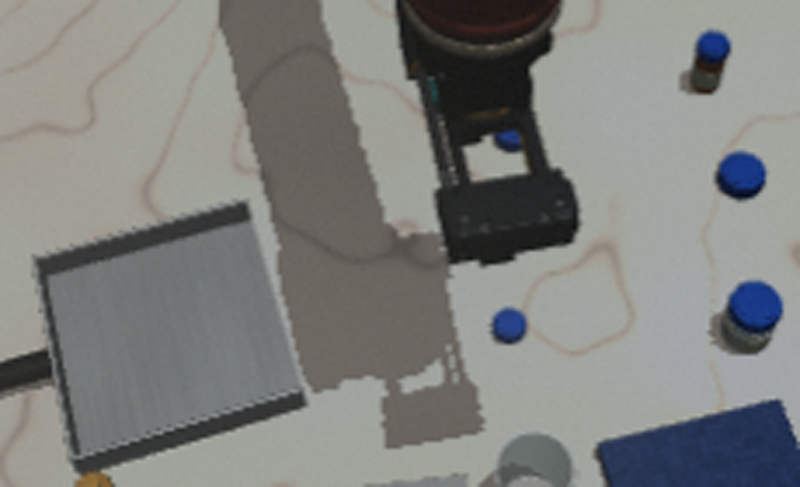

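View pics/side_c1.png

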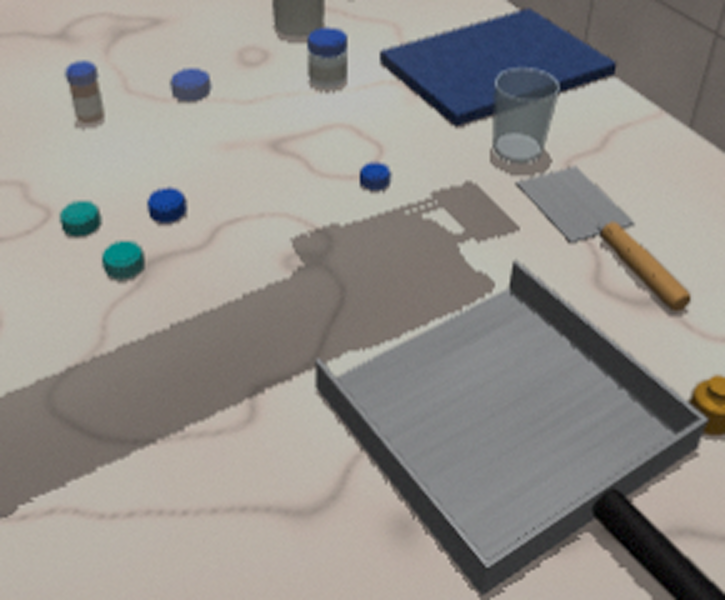

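```bash
python3 - <<'E'
from h import *
F={n:grab_frame(n) for n in ("scene","side","wrist")}
S,D,W=F["scene"],F["side"],F["wrist"]
for nm,a,b,w in (("large",(327.9,169.9),(205.5,151.0),None),("med",None,(196.1,201.8),(110,117.2)),("small",(261,213),(279.4,190.1),(247.7,148.3)),("vialcap",(319.7,133.1),(161.8,147.5),None),("jarcap",(331.8,207.9),(260.2,136.5),None),("turqA",None,(161.6,206.9),(55.8,106)),("turqB",None,(178.6,222.9),(79,156))):
    if a: p=tri(S,a,D,b); print(nm,"scene/side",p[0].round(4),p[1].round(4))
    if w: p=tri(W,w,D,b); print(nm,"wrist/side",p[0].round(4),p[1].round(4))
    for f,q in ((S,a),(D,b),(W,w)):
        if q: print("   plane .008",plane(f,*q,.008)[:2].round(4),".05",plane(f,*q,.05)[:2].round(4))
k=3.4783
sc=[(115+x/k,120+y/k) for x,y in ((248,203),(304,400),(78,470),(36,258))]
sd=[(130+x/2.5,120+y/2.5) for x,y in ((318,362),(516,262),(705,420),(487,570))]
for a,b in zip(sc,sd):
    p=tri(S,a,D,b); print("pan",p[0].round(4),p[1].round(4),plane(S,*a,.03)[:2].round(4),plane(D,*b,.03)[:2].round(4))
E
```

```text
large scene/side [0.5373 0.255  0.0153] 0.0037
   plane .008 [0.5347 0.2564] .05 [0.5605 0.2405]
   plane .008 [0.5398 0.2696] .05 [0.5213 0.2012]
med wrist/side [0.4504 0.0706 0.0076] 0.001
   plane .008 [0.4506 0.0697] .05 [0.4395 0.0179]
   plane .008 [0.4501 0.0709] .05 [0.4723 0.0724]
small scene/side [0.6382 0.0263 0.0079] 0.0006
small wrist/side [0.6389 0.0272 0.0068] 0.0
   plane .008 [0.638  0.0265] .05 [0.6592 0.021 ]
   plane .008 [0.6382 0.0258] .05 [ 0.6115 -0.0223]
   plane .008 [0.6389 0.0273] .05 [0.6401 0.0337]
vialcap scene/side [0.4263 0.2563 0.0549] 0.0026
   plane .008 [0.3917 0.2739] .05 [0.424  0.2573]
   plane .008 [0.4368 0.3413] .05 [0.4268 0.267 ]
jarcap scene/side [0.6796 0.2152 0.0448] 0.0005
   plane .008 [0.6622 0.2278] .05 [0.6823 0.2132]
   plane .008 [0.7081 0.2761] .05 [0.6756 0.2071]
turqA wrist/side [0.3765 0.0866 0.0079] 0.0007
   plane .008 [0.3767 0.086 ] .05 [0.3717 0.0329]
   plane .008 [0.3762 0.0868] .05 [0.4067 0.0865]
turqB wrist/side [0.3965 0.0176 0.0089] 0.0
   plane .008 [0.3967 0.0186] .05 [ 0.39  -0.029]
   plane .008 [0.396  0.0174] .05 [0.4242 0.0248]
pan [ 0.4907 -0.1668  0.0233] 0.001 [ 0.4948 -0.1659] [ 0.4886 -0.1725]
pan [ 0.6782 -0.1429  0.0223] 0.0028 [ 0.6828 -0.1436] [ 0.672  -0.1479]
pan [ 0.702  -0.3202  0.0199] 0.0007 [ 0.7063 -0.3174] [ 0.6944 -0.3252]
pan [ 0.5112 -0.3463  0.0246] 0.0041 [ 0.5135 -0.3432] [ 0.51   -0.3504]
```

View pics/wrist_c1.png

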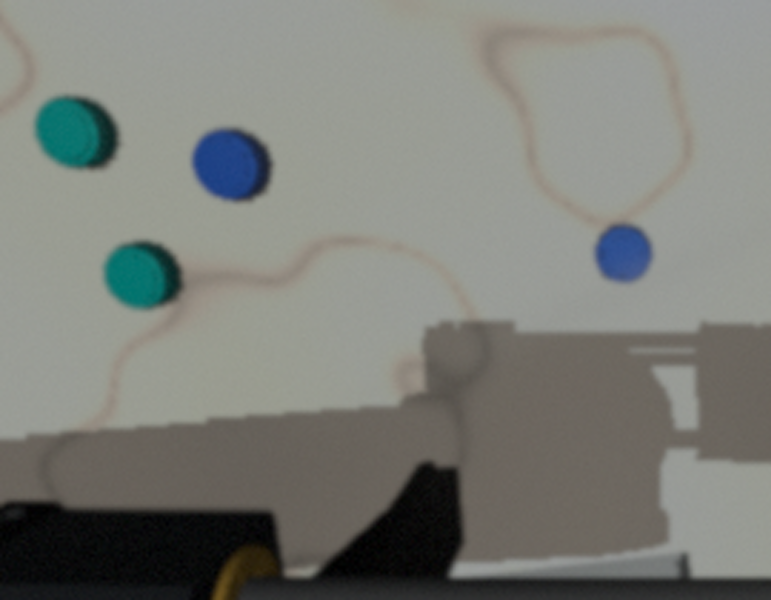

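```bash
python3 - <<'E'
from h import *
F={n:grab_frame(n) for n in ("scene","side","wrist")}
S,D,W=F["scene"],F["side"],F["wrist"]
k=.64
print("beaker foot wrist",plane(W,551*k,248*k,.003),"side",plane(D,527*k,280*k,.003),"scene",plane(S,417*k,410*k,.003))
print("reagent foot scene",plane(S,587*k,334*k,.01),"side",plane(D,389*k,200*k,0.01))
print("reagent cap tri",tri(S,(386.9,191.8),D,(247.7,90.7)))
E
```

```text
beaker foot wrist [0.7905465  0.01173265 0.003     ] side [0.78803203 0.00832415 0.003     ] scene [0.78209951 0.01142553 0.003     ]
reagent foot scene [0.70610702 0.34360719 0.01      ] side [0.6988184  0.33496204 0.01      ]
reagent cap tri (array([0.70113986, 0.34178386, 0.12328639]), np.float64(0.0005284401028758646))
```

Measured cap centres are small (0.6385, 0.027), medium (0.450, 0.0705) and large (0.537, 0.257). Triangulated heights came out at 7–15 mm, which fits discs lying on the bench. The pan origin is about (0.596, -0.244), with its inward axis about (0.122, -0.992) and a front width of 188 mm, as specified. I'll sweep the small cap first, cradled between two fingertips held about 19 mm apart.

Request:
carry_out([
  [[0, 0, 0], [-0.011, 0.04, 0], 0.22],
  [[0, 0, 0], [0, 0.027, -0.05], 0.22],
  [[0, 0, 0], [0, 0, -0.055], 0.22],
  [[0, 0, 0], [0, 0, -0.05], 0.22],
  [[0, 0, 0], [0, 0, -0.035], 0.22],
  [[0, 0, 0], [0, 0, -0.018], 0.22],
  [[0, 0, 0], [0, 0, 0], 0.22],
  [[0, 0, 0], [0, 0, 0], 0.22],
])

```text
time_s: 1.75
tool_pos: [0.6402, 0.0672, 0.0333]
tool_rot: [[1.0, -0.0, 0.002], [-0.0, -1.0, 0.0], [0.002, -0.0, -1.0]]
contact_force: [0.1, 0.3, 0.0]
opening: 0.24
```

```bash
python3 - <<'E'
from h import *
s=get_state();print(s['time_s'],s['tool_pos'],s['opening'],s['contact_force'])
f=grab_frame("side");im=f["img"][100:340,130:450,::-1];cv2.imwrite("pics/s2.png",cv2.resize(im,None,fx=2.5,fy=2.5,interpolation=cv2.INTER_CUBIC))
E
```

```text
1.75 [0.64018918 0.06715025 0.03330327] 0.24049571550863577 [0.10211709 0.33418976 0.0219605 ]
```

View pics/s2.png

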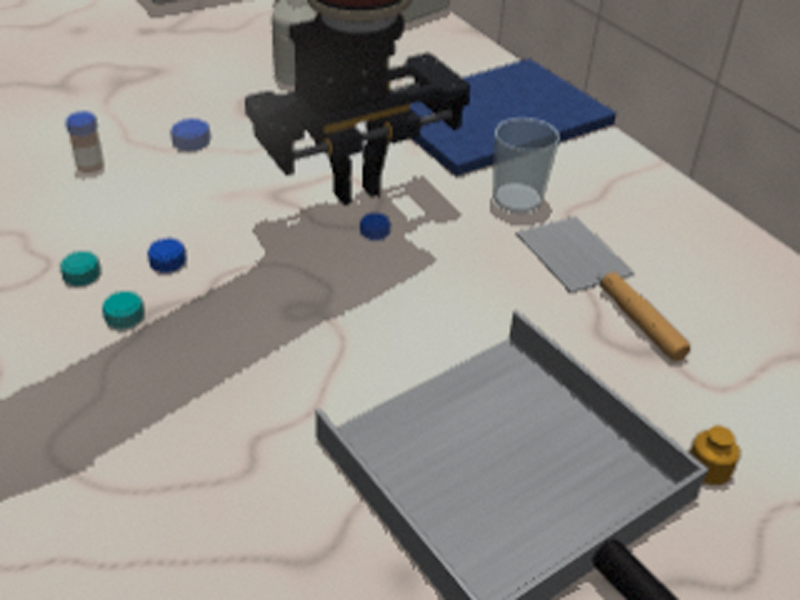

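The fingers are behind the small cap: cap at about (375,225) px, fingertips at about (358,195). They still sit a little high, so I lower them and start the push.

Request:
carry_out([
  [[0, 0, 0], [0, 0, -0.0095], 0.22],
  [[0, 0, 0], [0, -0.01, 0], 0.22],
  [[0, 0, 0], [0, -0.01, 0], 0.22],
  [[0, 0, 0], [0, -0.01, 0], 0.22],
  [[0, 0, 0], [0, -0.015, 0], 0.22],
  [[0, 0, 0], [-0.001, -0.015, 0], 0.22],
  [[0, 0, 0], [-0.001, -0.015, 0], 0.22],
  [[0, 0, 0], [-0.001, -0.015, 0], 0.22],
])

```text
time_s: 2.8
tool_pos: [0.6359, -0.0242, 0.0221]
tool_rot: [[1.0, -0.0, -0.0], [-0.0, -1.0, -0.0], [-0.0, 0.0, -1.0]]
contact_force: [0.2, -0.5, -1.1]
opening: 0.22
```

```bash
python3 - <<'E'
from h import *
s=get_state();print(s['time_s'],s['tool_pos'],s['opening'],s['contact_force'])
f=grab_frame("side");im=f["img"][100:340,130:450,::-1];cv2.imwrite("pics/s3.png",cv2.resize(im,None,fx=2.5,fy=2.5,interpolation=cv2.INTER_CUBIC))
for c,a in blobs(f,105,128): print(c,a,plane(f,*c,.008))
E
```

```text
2.8 [ 0.63586989 -0.02420847  0.02208855] 0.2204794470922505 [ 0.22017668 -0.47807461 -1.09139865]
[247.9  90.7] [10  9 72] [0.81520634 0.60516427 0.008     ]
[341.4 139.4] [  70   32 1099] [0.90650783 0.15786481 0.008     ]
[258.8 136.1] [11 12 84] [0.70545711 0.28002584 0.008     ]
[161.6 147.2] [11  5 42] [0.43671733 0.34320782 0.008     ]
[205.9 150.8] [14  6 61] [0.54115066 0.27007352 0.008     ]
[308.8 155.1] [ 9  4 20] [0.77999664 0.12695192 0.008     ]
[196.1 201.7] [ 15  13 153] [0.45070482 0.07002126 0.008     ]
[293.7 206.1] [12  9 74] [ 0.63920555 -0.03907159  0.008     ]
```

View pics/s3.png

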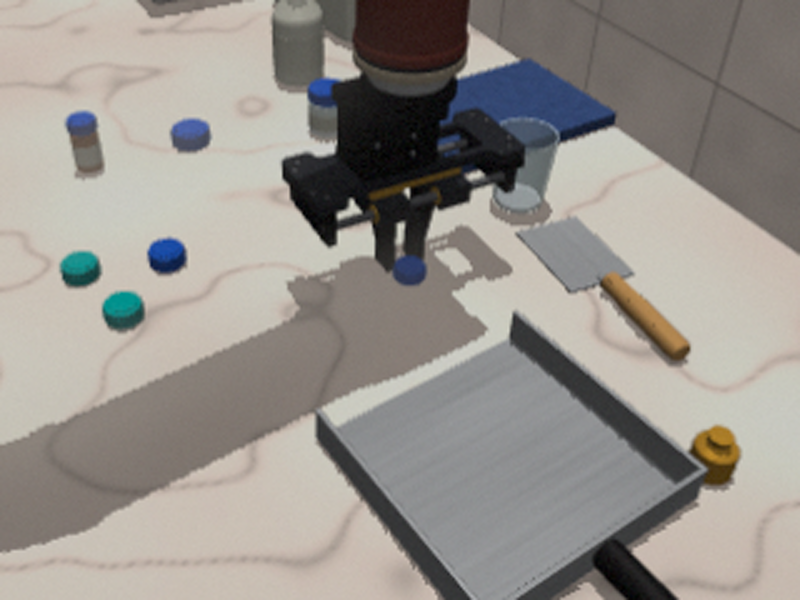

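The cap at (409,270) px is seated against both tips and sliding straight. I continue the push into the pan, 1 mm higher.

Request:
carry_out([
  [[0, 0, 0], [-0.001, -0.015, 0.001], 0.22],
  [[0, 0, 0], [-0.001, -0.016, 0], 0.22],
  [[0, 0, 0], [-0.001, -0.016, 0], 0.22],
  [[0, 0, 0], [-0.001, -0.016, 0], 0.22],
  [[0, 0, 0], [-0.001, -0.016, 0], 0.22],
  [[0, 0, 0], [-0.001, -0.016, 0], 0.22],
  [[0, 0, 0], [-0.001, -0.016, 0], 0.22],
  [[0, 0, 0], [-0.001, -0.016, 0], 0.22],
])

```text
time_s: 3.85
tool_pos: [0.6279, -0.151, 0.0231]
tool_rot: [[1.0, -0.0, -0.0], [-0.0, -1.0, 0.0], [-0.0, -0.0, -1.0]]
contact_force: [-0.8, 0.7, -0.6]
opening: 0.218
```

Request:
carry_out([
  [[0, 0, 0], [-0.001, -0.016, 0], 0.22],
  [[0, 0, 0], [-0.001, -0.016, 0], 0.22],
  [[0, 0, 0], [0, -0.016, 0], 0.22],
  [[0, 0, 0], [0, -0.014, 0], 0.22],
  [[0, 0, 0], [0, -0.012, 0], 0.22],
  [[0, 0, 0], [0, -0.009, 0], 0.22],
  [[0, 0, 0], [0, -0.006, 0], 0.22],
  [[0, 0, 0], [0, 0, 0], 0.22],
])

```text
time_s: 4.85
tool_pos: [0.6259, -0.2394, 0.023]
tool_rot: [[1.0, -0.0, -0.0], [-0.0, -1.0, -0.0], [-0.0, 0.0, -1.0]]
contact_force: [-0.1, -0.0, -0.9]
opening: 0.218
```

```bash
python3 - <<'E'
from h import *
s=get_state();print(s['time_s'],s['tool_pos'],s['opening'],s['contact_force'])
f=grab_frame("side");im=f["img"][100:384,130:450,::-1];cv2.imwrite("pics/s4.png",cv2.resize(im,None,fx=2.1,fy=2.1,interpolation=cv2.INTER_CUBIC))
for n in ("side","scene"):
  f=grab_frame(n)
  for c,a in blobs(f,105,128): print(n,c,a,plane(f,*c,.01)) if a[2]<1000 and c[0]>40 else 0
E
```

```text
4.85 [ 0.62588242 -0.23943751  0.02297233] 0.2179271977626623 [-0.09610639 -0.03774883 -0.86916929]
side [247.9  90.7] [10  9 72] [0.81323641 0.60058208 0.01      ]
side [260.6 135. ] [14  8 89] [0.71139068 0.28031037 0.01      ]
side [161.6 147.2] [11  5 42] [0.43624214 0.33966017 0.01      ]
side [205.9 150.8] [14  6 62] [0.54026304 0.26681469 0.01      ]
side [196.1 201.7] [ 15  13 154] [0.4501744  0.06755248 0.01      ]
side [350.6 281.1] [ 18  17 233] [ 0.62575218 -0.25969488  0.01      ]
scene [319.7 133.2] [ 9  9 61] [0.39368475 0.2730041  0.01      ]
scene [262. 157.] [ 9  9 65] [0.44949215 0.07040543 0.01      ]
scene [327.8 170.1] [ 13  13 136] [0.5365229  0.25509554 0.01      ]
scene [386.6 192. ] [12 11 93] [0.64481194 0.40155334 0.01      ]
scene [331.8 208. ] [ 15  15 175] [0.66346602 0.22702979 0.01      ]
```

View pics/s4.png

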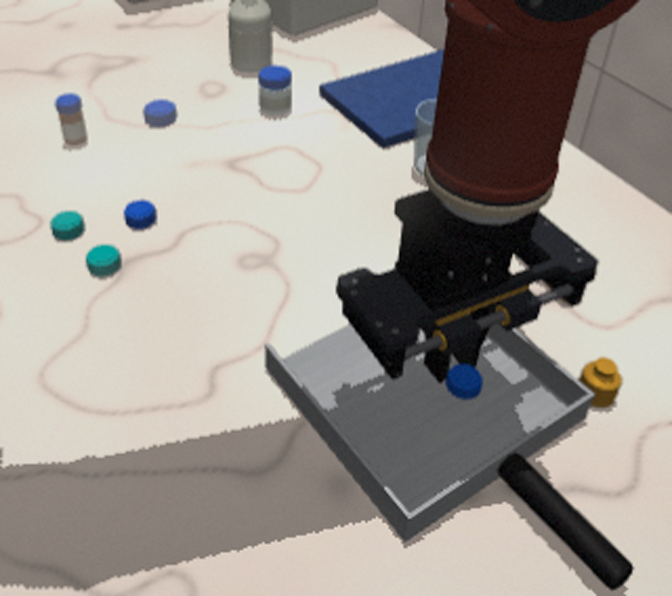

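The small cap is in the pan at (463,380) px, about (0.626, -0.260). Next I back off, lift and move behind the medium cap.

Request:
carry_out([
  [[0, 0, 0], [0, 0.012, 0], 0.22],
  [[0, 0, 0], [0, 0.012, 0.02], 0.22],
  [[0, 0, 0], [0, 0.01, 0.05], 0.22],
  [[0, 0, 6], [-0.02, 0.035, 0.02], 0.22],
  [[0, 0, 6], [-0.024, 0.04, 0], 0.22],
  [[0, 0, 6], [-0.024, 0.04, 0], 0.22],
  [[0, 0, 4], [-0.024, 0.04, 0], 0.22],
  [[0, 0, 0], [-0.024, 0.04, 0], 0.22],
])

```text
time_s: 6.0
tool_pos: [0.5093, -0.0077, 0.1147]
tool_rot: [[0.926, 0.377, 0.002], [0.377, -0.926, -0.0], [0.002, 0.001, -1.0]]
contact_force: [0.9, 0.3, -0.5]
opening: 0.217
```

Request:
carry_out([
  [[0, 0, 0], [-0.024, 0.04, 0], 0.22],
  [[0, 0, 0], [-0.024, 0.04, 0], 0.22],
  [[0, 0, 0], [-0.02, 0.03, 0], 0.22],
  [[0, 0, 0], [-0.008, 0.01, 0], 0.22],
  [[0, 0, 0], [0, 0, 0], 0.22],
])

```text
time_s: 6.62
tool_pos: [0.4341, 0.1105, 0.1139]
tool_rot: [[0.927, 0.376, 0.001], [0.376, -0.927, -0.0], [0.001, 0.001, -1.0]]
contact_force: [0.5, -0.8, -0.4]
opening: 0.218
```

```bash
python3 - <<'E'
from h import *
s=get_state();print(s['time_s'],s['tool_pos'],s['tool_rot'][:,0],s['opening'],s['contact_force'])
f=grab_frame("side");im=f["img"][100:384,130:450,::-1];cv2.imwrite("pics/s5.png",cv2.resize(im,None,fx=2.1,fy=2.1,interpolation=cv2.INTER_CUBIC))
for n in ("side","scene"):
  f=grab_frame(n)
  for c,a in blobs(f,105,128): print(n,c,a,plane(f,*c,.01)) if a[2]<1000 and c[0]>40 else 0
E
```

```text
6.625 [0.43405324 0.11050222 0.11393947] [0.92654177 0.37618949 0.00134913] 0.2182262748871944 [ 0.48784139 -0.75112578 -0.44443905]
side [247.9  90.7] [10  9 72] [0.81323641 0.60058208 0.01      ]
side [260.6 135. ] [14  9 91] [0.71139068 0.28031037 0.01      ]
side [160.3 147.9] [ 8  6 37] [0.43212991 0.33748717 0.01      ]
side [205.6 151.1] [14  7 75] [0.53902642 0.26568034 0.01      ]
side [196.2 201.7] [ 15  13 153] [0.45037557 0.06745412 0.01      ]
side [350.6 281.4] [ 18  16 222] [ 0.62536098 -0.26021687  0.01      ]
scene [319.8 133. ] [ 9  9 61] [0.39294919 0.2735653  0.01      ]
scene [262.1 156.9] [ 9  9 58] [0.44918119 0.07078902 0.01      ]
scene [327.8 170. ] [ 13  13 134] [0.53617304 0.25520605 0.01      ]
scene [386.9 191.5] [11 11 83] [0.64338095 0.40307884 0.01      ]
scene [331.8 207.9] [ 15  15 174] [0.66315679 0.22712871 0.01      ]
scene [158.9 226.5] [10 10 70] [ 0.62427965 -0.25957412  0.01      ]
```

View pics/s5.png

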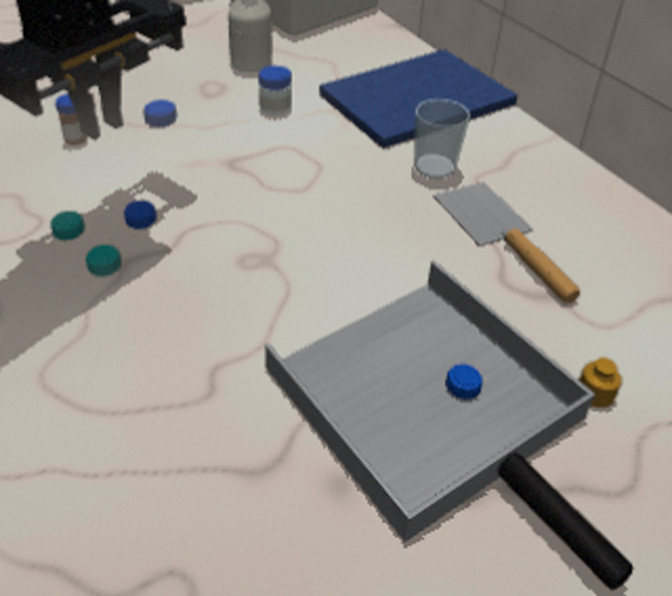

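The small cap lies free in the pan at (463,381) px, and the medium cap is undisturbed at (140,214). I lower the fingers behind it.

Request:
carry_out([
  [[0, 0, 0], [0, 0, -0.045], 0.22],
  [[0, 0, 0], [0, 0, -0.03], 0.22],
  [[0, 0, 0], [0, 0, -0.015], 0.22],
  [[0, 0, 0], [0, 0, 0], 0.22],
  [[0, 0, 0], [0, 0, 0], 0.22],
])

```text
time_s: 7.4
tool_pos: [0.4349, 0.11, 0.024]
tool_rot: [[0.927, 0.374, 0.001], [0.374, -0.927, 0.0], [0.001, 0.0, -1.0]]
contact_force: [0.4, 0.6, -0.5]
opening: 0.22
```

```bash
python3 - <<'E'
from h import *
f=grab_frame("side");im=f["img"][100:384,130:450,::-1];cv2.imwrite("pics/s6.png",cv2.resize(im,None,fx=2.1,fy=2.1,interpolation=cv2.INTER_CUBIC))
E
```

```text
(no output)
```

View pics/s6.png

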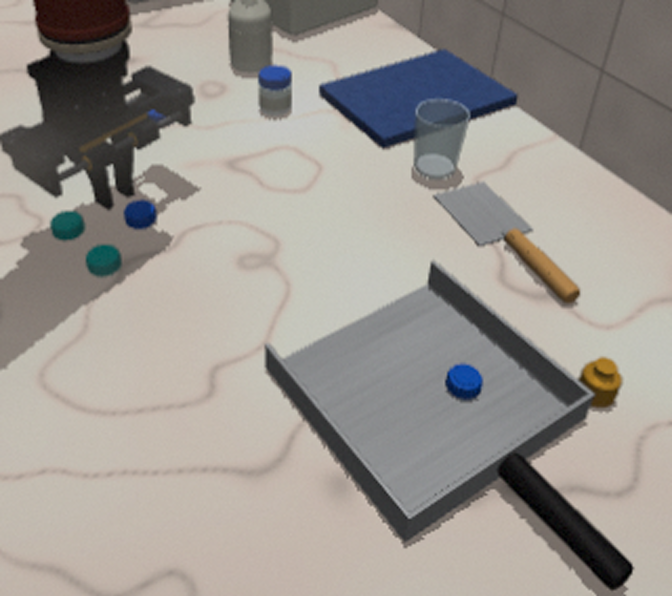

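Both tips are behind the medium cap at (140,214) px, clear of the turquoise caps at (67,225) and (103,260). I push.

Request:
carry_out([
  [[0, 0, 0], [0.0037, -0.0093, 0], 0.22],
  [[0, 0, 0], [0.0037, -0.0093, 0], 0.22],
  [[0, 0, 0], [0.0037, -0.0093, 0], 0.22],
  [[0, 0, 0], [0.005, -0.0125, 0], 0.22],
  [[0, 0, 0], [0.006, -0.015, 0], 0.22],
  [[0, 0, 0], [0.006, -0.015, 0], 0.22],
  [[0, 0, 0], [0.006, -0.015, 0], 0.22],
  [[0, 0, 0], [0.006, -0.015, 0], 0.22],
])

```text
time_s: 8.45
tool_pos: [0.4745, 0.0085, 0.023]
tool_rot: [[0.927, 0.374, -0.0], [0.374, -0.927, -0.0], [-0.0, -0.0, -1.0]]
contact_force: [1.2, 0.2, 1.1]
opening: 0.219
```

```bash
python3 - <<'E'
from h import *
s=get_state();print(s['time_s'],s['tool_pos'])
f=grab_frame("side");im=f["img"][100:384,130:450,::-1];cv2.imwrite("pics/s7.png",cv2.resize(im,None,fx=2.1,fy=2.1,interpolation=cv2.INTER_CUBIC))
for c,a in blobs(f,105,128): print(c,a,plane(f,*c,.008)) if a[2]<1000 and c[0]>40 else 0
E
```

```text
8.45 [0.47447049 0.0084519  0.02300993]
[247.9  90.7] [10  9 72] [0.81520634 0.60516427 0.008     ]
[260.7 136.1] [ 14  11 119] [0.7103831 0.2775648 0.008    ]
[161.6 147.5] [11  6 47] [0.43633748 0.3415823  0.008     ]
[221.7 217.9] [ 15  13 139] [ 0.48318858 -0.00620083  0.008     ]
[350.6 281.4] [ 18  16 223] [ 0.626586   -0.25904766  0.008     ]
```

View pics/s7.png

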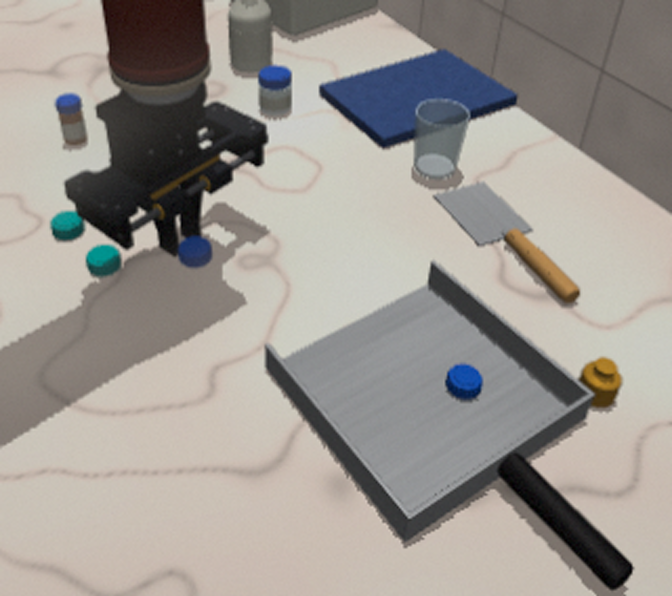

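The cap at (194,250) px is well seated, so I continue.

Request:
carry_out([
  [[0, 0, 0], [0.0062, -0.015, 0.001], 0.22],
  [[0, 0, 0], [0.0063, -0.015, 0], 0.22],
  [[0, 0, 0], [0.0063, -0.015, 0], 0.22],
  [[0, 0, 0], [0.0063, -0.015, 0], 0.22],
  [[0, 0, 0], [0.0063, -0.015, 0], 0.22],
  [[0, 0, 0], [0.0063, -0.015, 0], 0.22],
  [[0, 0, 0], [0.0063, -0.015, 0], 0.22],
  [[0, 0, 0], [0.0063, -0.015, 0], 0.22],
])

```text
time_s: 9.5
tool_pos: [0.5248, -0.1114, 0.024]
tool_rot: [[0.927, 0.375, -0.0], [0.375, -0.927, -0.0], [-0.0, 0.0, -1.0]]
contact_force: [-0.1, 0.5, -0.5]
opening: 0.222
```

```bash
python3 - <<'E'
from h import *
s=get_state();print(s['time_s'],s['tool_pos'])
f=grab_frame("side");im=f["img"][100:384,130:450,::-1];cv2.imwrite("pics/s8.png",cv2.resize(im,None,fx=2.1,fy=2.1,interpolation=cv2.INTER_CUBIC))
for c,a in blobs(f,105,128): print(c,a,plane(f,*c,.008)) if a[2]<1000 and c[0]>40 else 0
E
```

```text
9.5 [ 0.52480991 -0.11142773  0.02403656]
[161.7 147.3] [11  5 41] [0.43684075 0.34254173 0.008     ]
[205.8 150.8] [14  7 65] [0.54090538 0.27019502 0.008     ]
[269.2 249.5] [ 17  17 230] [ 0.53307222 -0.13089078  0.008     ]
[350.6 281.4] [ 18  16 222] [ 0.626586   -0.25904766  0.008     ]
```

View pics/s8.png

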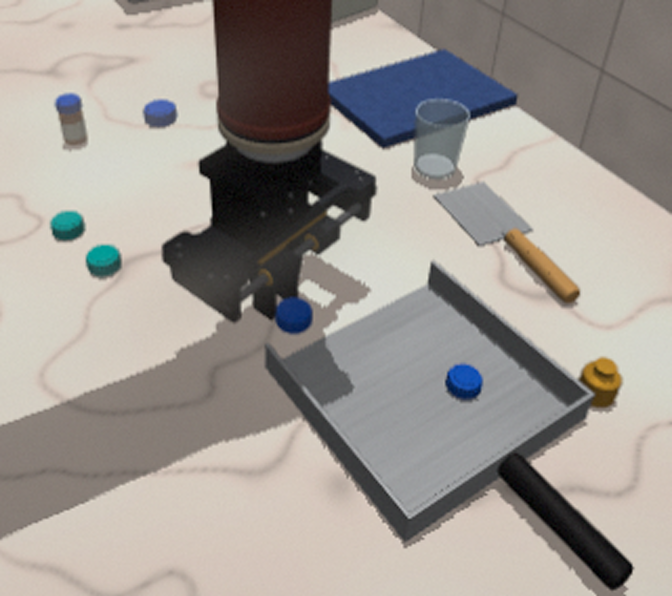

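Request:
carry_out([
  [[0, 0, 0], [0.006, -0.014, 0], 0.22],
  [[0, 0, 0], [0.006, -0.014, 0], 0.22],
  [[0, 0, -2], [0.004, -0.014, 0], 0.22],
  [[0, 0, -2], [0.003, -0.014, 0], 0.22],
  [[0, 0, -2], [0.002, -0.014, 0], 0.22],
  [[0, 0, -2], [0.002, -0.014, 0], 0.22],
  [[0, 0, -2], [0.002, -0.014, 0], 0.22],
  [[0, 0, -2], [0.001, -0.012, 0], 0.22],
])

```text
time_s: 10.55
tool_pos: [0.5504, -0.2214, 0.024]
tool_rot: [[0.985, 0.171, -0.0], [0.171, -0.985, -0.0], [-0.0, 0.0, -1.0]]
contact_force: [-0.3, 0.5, 0.6]
opening: 0.222
```

Request:
carry_out([
  [[0, 0, 0], [0.001, -0.01, 0], 0.22],
  [[0, 0, 0], [0.001, -0.008, 0], 0.22],
  [[0, 0, 0], [0, -0.005, 0], 0.22],
  [[0, 0, 0], [0, 0, 0], 0.22],
])

```text
time_s: 11.05
tool_pos: [0.5523, -0.2437, 0.024]
tool_rot: [[0.985, 0.173, -0.0], [0.173, -0.985, -0.0], [-0.0, 0.0, -1.0]]
contact_force: [0.2, -0.3, 0.1]
opening: 0.22
```

```bash
python3 - <<'E'
from h import *
s=get_state();print(s['time_s'],s['tool_pos'])
f=grab_frame("side");im=f["img"][100:384,130:450,::-1];cv2.imwrite("pics/s9.png",cv2.resize(im,None,fx=2.1,fy=2.1,interpolation=cv2.INTER_CUBIC))
for c,a in blobs(f,105,128): print(c,a,plane(f,*c,.01)) if a[2]<1000 and c[0]>40 else 0
E
```

```text
11.05 [ 0.55226045 -0.24372053  0.02400084]
[247.9  90.7] [10  9 72] [0.81323641 0.60058208 0.01      ]
[260.7 135. ] [14  9 91] [0.71165014 0.28018067 0.01      ]
[289.2 142.8] [ 9 12 60] [0.76348698 0.20401256 0.01      ]
[367.  146.2] [ 15  16 135] [0.94397487 0.09307344 0.01      ]
[161.5 147.2] [11  5 41] [0.43599286 0.33978351 0.01      ]
[205.9 150.7] [14  6 60] [0.54043153 0.26731451 0.01      ]
[350.5 281.4] [ 18  16 222] [ 0.62520607 -0.2601429   0.01      ]
[318.8 298.8] [ 21  22 359] [ 0.55656423 -0.26661579  0.01      ]
```

View pics/s9.png

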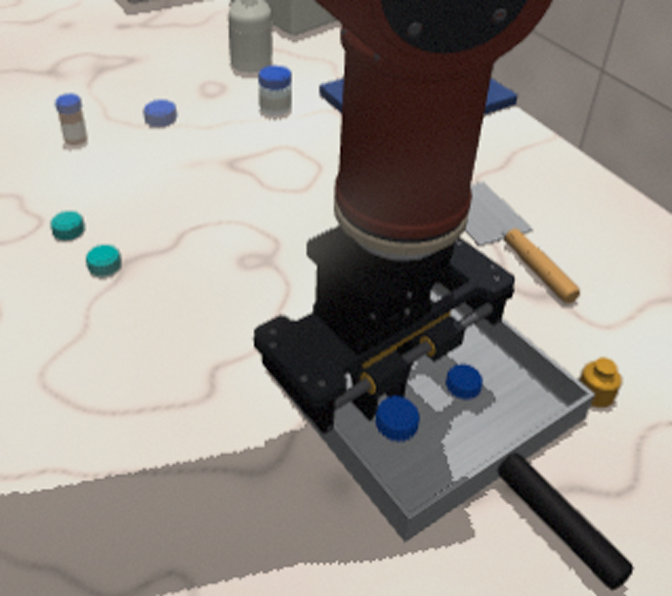

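The medium cap is in the pan at (397,418) px, about (0.557, -0.267). Now for the large cap.

Request:
carry_out([
  [[0, 0, 0], [-0.002, 0.012, 0], 0.22],
  [[0, 0, 0], [-0.001, 0.012, 0.02], 0.22],
  [[0, 0, 0], [0, 0.01, 0.05], 0.22],
  [[0, 0, -2], [-0.002, 0.035, 0.03], 0.22],
  [[0, 0, -2], [-0.002, 0.05, 0], 0.22],
  [[0, 0, 0], [-0.002, 0.055, 0], 0.22],
  [[0, 0, 0], [-0.002, 0.055, 0], 0.22],
  [[0, 0, 0], [-0.002, 0.055, 0], 0.22],
])

```text
time_s: 12.1
tool_pos: [0.539, 0.0435, 0.1258]
tool_rot: [[0.994, 0.106, 0.002], [0.106, -0.994, 0.0], [0.002, 0.0, -1.0]]
contact_force: [1.2, 0.2, 0.9]
opening: 0.219
```

Request:
carry_out([
  [[0, 0, 0], [-0.002, 0.055, 0], 0.22],
  [[0, 0, 0], [-0.002, 0.055, 0], 0.22],
  [[0, 0, 0], [-0.002, 0.055, 0], 0.22],
  [[0, 0, 0], [-0.001, 0.05, 0], 0.22],
  [[0, 0, 0], [0, 0.035, 0], 0.22],
  [[0, 0, 0], [0, 0.014, 0], 0.22],
  [[0, 0, 0], [0, 0, 0], 0.22],
  [[0, 0, 0], [0, 0, 0], 0.22],
])

```text
time_s: 13.1
tool_pos: [0.5328, 0.3026, 0.1243]
tool_rot: [[0.995, 0.103, 0.0], [0.103, -0.995, -0.001], [0.0, 0.001, -1.0]]
contact_force: [0.3, 1.1, -0.6]
opening: 0.22
```

```bash
python3 - <<'E'
from h import *
s=get_state();print(s['time_s'],s['tool_pos'])
f=grab_frame("side");im=f["img"][100:384,130:450,::-1];cv2.imwrite("pics/s10.png",cv2.resize(im,None,fx=2.1,fy=2.1,interpolation=cv2.INTER_CUBIC))
fs={}
for n in ("side","scene","wrist"):
  f=grab_frame(n); fs[n]=f
  for c,a in blobs(f,100,130,smin=90): print(n,c,a,plane(f,*c,.009)) if a[2]<3000 and c[0]>40 else 0
cv2.imwrite("pics/w10.png",fs["wrist"]["img"][:,:,::-1])
E
```

```text
13.1 [0.53284153 0.30260275 0.12427249]
side [247.7  90.7] [10  9 76] [0.81357131 0.60320551 0.009     ]
side [326.7 144.4] [  93   46 2043] [0.85274227 0.15150941 0.009     ]
side [260.3 136.4] [ 15  12 140] [0.70780508 0.27483364 0.009     ]
side [161.2 147.6] [10  6 49] [0.43497713 0.3397653  0.009     ]
side [207.  150.5] [12  7 43] [0.5439097  0.26861222 0.009     ]
side [350.6 281.2] [ 18  17 233] [ 0.62623473 -0.25928368  0.009     ]
side [318.8 298.9] [ 21  22 359] [ 0.5569336  -0.26620865  0.009     ]
scene [319.8 132.9] [ 9  9 65] [0.39177999 0.2740844  0.009     ]
scene [327.9 169.7] [ 14  13 135] [0.53456623 0.25621357 0.009     ]
scene [386.9 191.9] [11 12 93] [0.64416858 0.4030919  0.009     ]
scene [154.5 205. ] [ 12  12 101] [ 0.5529739  -0.26716244  0.009     ]
scene [331.8 207.9] [ 15  15 183] [0.66267779 0.22747581 0.009     ]
scene [158.8 226.7] [10 10 81] [ 0.62431876 -0.26006877  0.009     ]
wrist [507.5 213.9] [ 10  31 162] [0.80861095 0.30614756 0.009     ]
wrist [255.  234.5] [  30   38 1001] [0.53714324 0.25534696 0.009     ]
wrist [129.6 239.3] [ 34  32 566] [0.40157182 0.23524261 0.009     ]
wrist [400.  299.4] [ 24  32 568] [0.71836809 0.18654539 0.009     ]
wrist [434.  303.5] [ 25  39 576] [0.76250511 0.18389232 0.009     ]
wrist [414.5 373.5] [16  2 32] [0.77420092 0.06723779 0.009     ]
```

View pics/s10.png

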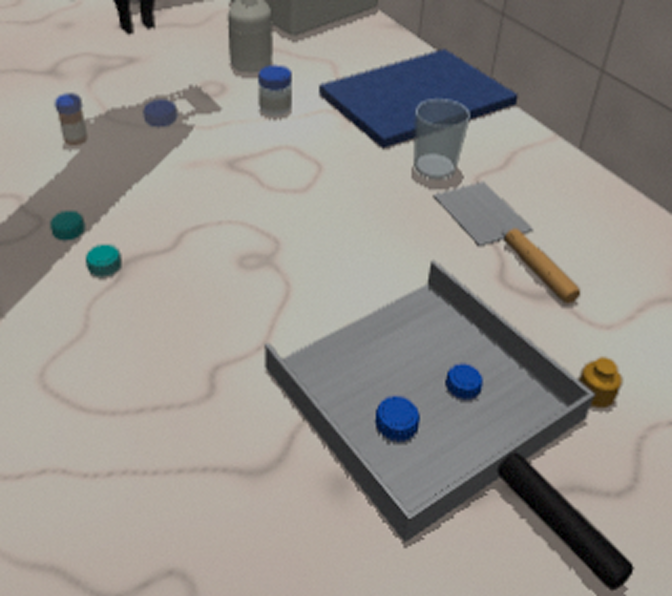

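View pics/w10.png

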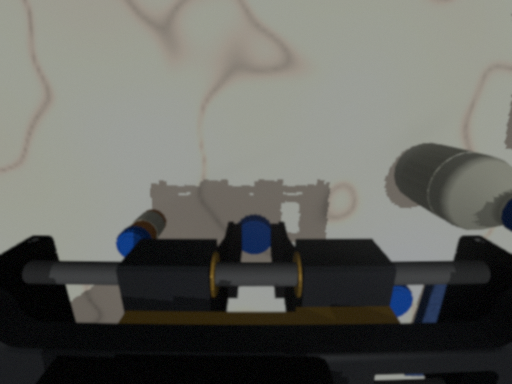

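The large cap reads (0.536, 0.256) from the wrist and scene views, which agree. The fingers are 47 mm behind it, and the vial, jar and reagent bottle are clear of the descent.

Request:
carry_out([
  [[0, 0, 0], [0, 0, -0.05], 0.22],
  [[0, 0, 0], [0, 0, -0.035], 0.22],
  [[0, 0, 0], [0, 0, -0.015], 0.22],
  [[0, 0, 0], [0, 0, 0], 0.22],
  [[0, 0, 0], [0, 0, 0], 0.22],
])

```text
time_s: 13.92
tool_pos: [0.5334, 0.3051, 0.0257]
tool_rot: [[0.995, 0.104, 0.002], [0.104, -0.995, 0.001], [0.002, -0.001, -1.0]]
contact_force: [0.2, -0.4, -0.7]
opening: 0.219
```

```bash
python3 - <<'E'
from h import *
f=grab_frame("side");im=f["img"][40:260,110:400,::-1];cv2.imwrite("pics/s11.png",cv2.resize(im,None,fx=2.5,fy=2.5,interpolation=cv2.INTER_CUBIC))
E
```

```text
(no output)
```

View pics/s11.png

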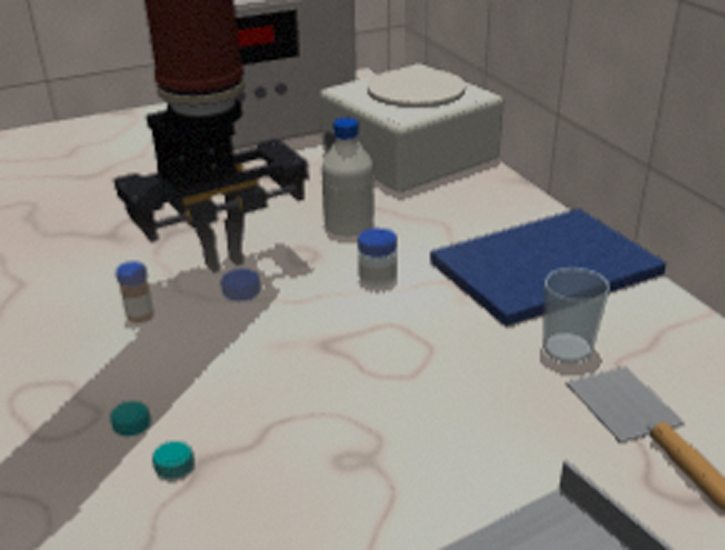

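The fingers are behind the large cap at (241,283) px, with the vial at (135,290) and jar at (377,258) untouched. I push.

Request:
carry_out([
  [[0, 0, 0], [0.001, -0.01, 0], 0.22],
  [[0, 0, 0], [0.001, -0.01, 0], 0.22],
  [[0, 0, 0], [0.001, -0.01, 0], 0.22],
  [[0, 0, 0], [0.0017, -0.014, 0], 0.22],
  [[0, 0, 0], [0.0018, -0.016, 0], 0.22],
  [[0, 0, 0], [0.0018, -0.016, 0], 0.22],
  [[0, 0, 0], [0.0018, -0.016, 0], 0.22],
  [[0, 0, 0], [0.0018, -0.016, 0], 0.22],
])

```text
time_s: 14.98
tool_pos: [0.5444, 0.1954, 0.0241]
tool_rot: [[0.995, 0.104, -0.0], [0.104, -0.995, -0.0], [-0.0, 0.0, -1.0]]
contact_force: [-0.2, 0.0, 0.4]
opening: 0.218
```

```bash
cat > l.py <<'E'
import sys
from h import *
s=get_state();print(s['time_s'],s['tool_pos'])
f=grab_frame("side");im=f["img"][100:384,110:450,::-1];cv2.imwrite(sys.argv[1],cv2.resize(im,None,fx=2.1,fy=2.1,interpolation=cv2.INTER_CUBIC))
for c,a in blobs(f,105,128): print(c,a,plane(f,*c,.009)) if a[2]<1000 and c[0]>40 else 0
E
python3 l.py pics/s12.png
```

```text
14.975 [0.54442536 0.19535117 0.02405442]
[247.9  90.7] [10  9 72] [0.81422138 0.60287318 0.009     ]
[260.8 136. ] [ 14  11 112] [0.71011992 0.27632666 0.009     ]
[161.6 147.4] [11  6 45] [0.43622689 0.34035198 0.009     ]
[221.3 168.4] [ 15  14 157] [0.54814119 0.1692129  0.009     ]
[350.6 281.4] [ 18  16 223] [ 0.62597349 -0.25963226  0.009     ]
[318.8 299. ] [ 21  21 350] [ 0.5568269  -0.26637333  0.009     ]
```

View pics/s12.png

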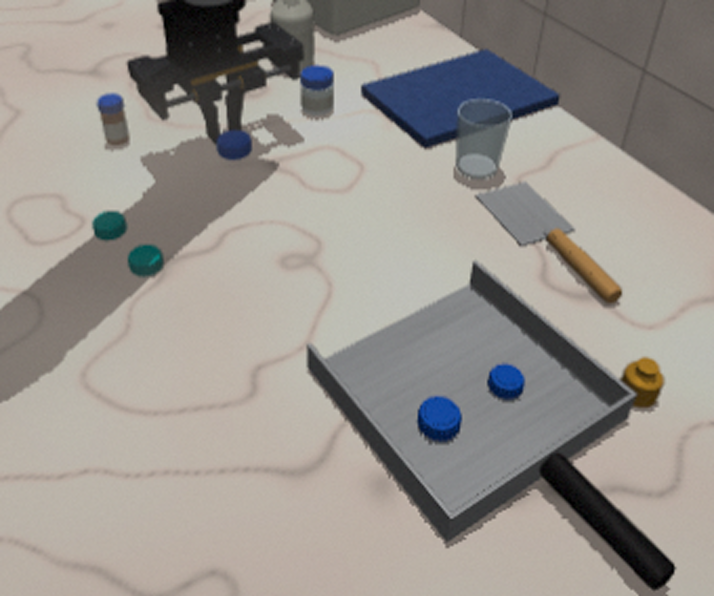

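The cap at (234,144) px is seated against both tips.

Request:
carry_out([
  [[0, 0, 0], [0.0019, -0.017, 0], 0.22],
  [[0, 0, 0], [0.0019, -0.017, 0], 0.22],
  [[0, 0, 0], [0.0019, -0.017, 0], 0.22],
  [[0, 0, 0], [0.0019, -0.017, 0], 0.22],
  [[0, 0, 0], [0.0019, -0.017, 0], 0.22],
  [[0, 0, 0], [0.0019, -0.017, 0], 0.22],
  [[0, 0, 0], [0.0019, -0.017, 0], 0.22],
  [[0, 0, 0], [0.0019, -0.017, 0], 0.22],
])

```text
time_s: 16.02
tool_pos: [0.5596, 0.0594, 0.024]
tool_rot: [[0.995, 0.104, -0.0], [0.104, -0.995, 0.0], [-0.0, -0.0, -1.0]]
contact_force: [-0.3, 0.3, -0.4]
opening: 0.217
```

```bash
python3 l.py pics/s13.png
```

```text
16.025 [0.55959865 0.05944872 0.02403782]
[257.9 134.2] [12  8 46] [0.70720133 0.28983017 0.009     ]
[161.6 147.2] [11  5 42] [0.43647973 0.34143399 0.009     ]
[248.1 196.7] [ 18  16 230] [0.56227869 0.034087   0.009     ]
[350.5 281.4] [ 18  16 224] [ 0.62581827 -0.25955814  0.009     ]
[318.8 299. ] [ 21  21 350] [ 0.5568269  -0.26637333  0.009     ]
```

View pics/s13.png

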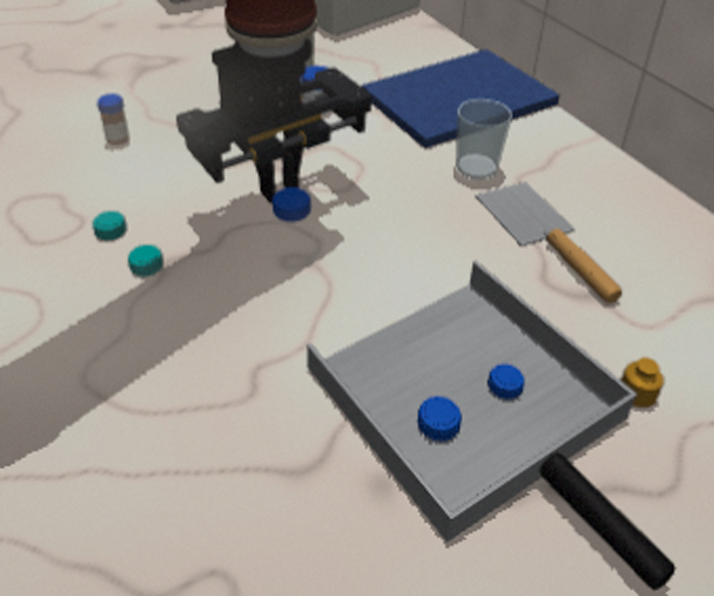

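The cap at (291,203) px is tracking straight. I take it on into the pan.

Request:
carry_out([
  [[0, 0, 0], [0.002, -0.017, 0], 0.22],
  [[0, 0, 0], [0.002, -0.017, 0], 0.22],
  [[0, 0, 0], [0.002, -0.017, 0], 0.22],
  [[0, 0, 0], [0.002, -0.017, 0], 0.22],
  [[0, 0, 0], [0.002, -0.017, 0], 0.22],
  [[0, 0, 0], [0.002, -0.017, 0], 0.22],
  [[0, 0, 0], [0.002, -0.017, 0], 0.22],
  [[0, 0, 0], [0.002, -0.016, 0], 0.22],
])

```text
time_s: 17.08
tool_pos: [0.5756, -0.0756, 0.024]
tool_rot: [[0.995, 0.104, -0.0], [0.104, -0.995, -0.0], [-0.0, 0.0, -1.0]]
contact_force: [-0.0, -0.3, -0.4]
opening: 0.22
```

Request:
carry_out([
  [[0, 0, 0], [0.002, -0.016, 0], 0.22],
  [[0, 0, 0], [0.002, -0.016, 0], 0.22],
  [[0, 0, 0], [0.002, -0.016, 0], 0.22],
  [[0, 0, 0], [0.002, -0.016, 0], 0.22],
  [[0, 0, 0], [0.002, -0.016, 0], 0.22],
  [[0, 0, 0], [0.002, -0.014, 0], 0.22],
  [[0, 0, 0], [0.001, -0.01, 0], 0.22],
  [[0, 0, 0], [0.001, -0.007, 0], 0.22],
])

```text
time_s: 18.08
tool_pos: [0.5895, -0.186, 0.024]
tool_rot: [[0.995, 0.104, -0.0], [0.104, -0.995, 0.0], [-0.0, -0.0, -1.0]]
contact_force: [0.2, 0.8, 0.1]
opening: 0.219
```

```bash
python3 l.py pics/s14.png
```

```text
18.075 [ 0.5894712  -0.18598596  0.02397882]
[247.9  90.7] [10  9 72] [0.81422138 0.60287318 0.009     ]
[260.6 135. ] [14  7 88] [0.71217374 0.28196654 0.009     ]
[361.6 145.1] [ 24  23 314] [0.93588455 0.1056667  0.009     ]
[290.2 142.9] [11 13 77] [0.76659887 0.20378434 0.009     ]
[161.6 147.2] [11  5 42] [0.43647973 0.34143399 0.009     ]
[319.4 268. ] [ 24  23 441] [ 0.59379046 -0.21126109  0.009     ]
[350.6 281.4] [ 18  16 222] [ 0.62597349 -0.25963226  0.009     ]
[318.8 298.9] [ 21  21 352] [ 0.5569336  -0.26620865  0.009     ]
```

View pics/s14.png

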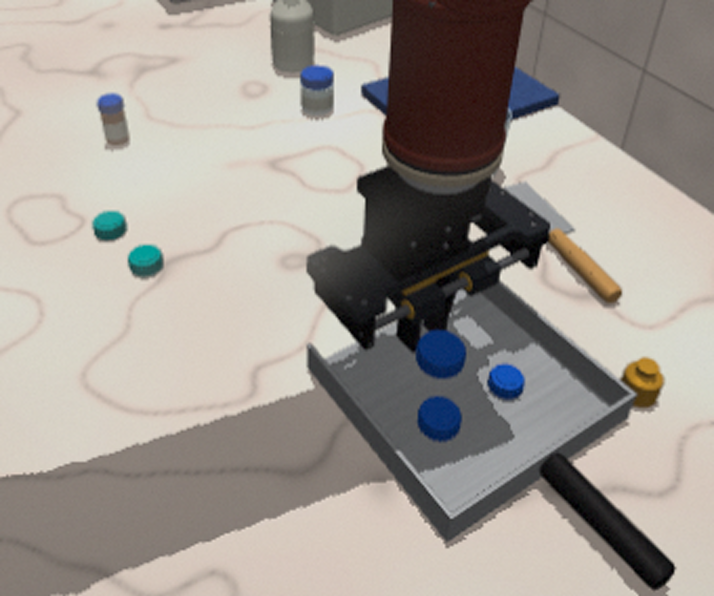

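All three caps are inside. The large one is at (440,352) px, about 39 mm past the front edge at its nearest point. I nudge it slightly, back off and lift clear.

Request:
carry_out([
  [[0, 0, 0], [0.0005, -0.004, 0], 0.22],
  [[0, 0, 0], [0, 0, 0], 0.22],
  [[0, 0, 0], [-0.001, 0.012, 0], 0.22],
  [[0, 0, 0], [-0.001, 0.012, 0.02], 0.22],
  [[0, 0, 0], [0, 0.02, 0.05], 0.22],
  [[0, 0, 0], [0, 0.05, 0.04], 0.22],
  [[0, 0, 0], [0, 0.055, 0.03], 0.22],
  [[0, 0, 0], [0, 0.055, 0.02], 0.22],
])

```text
time_s: 19.12
tool_pos: [0.5881, 0.0162, 0.1867]
tool_rot: [[0.994, 0.105, 0.004], [0.105, -0.994, 0.0], [0.004, 0.0, -1.0]]
contact_force: [-0.1, 0.3, 0.0]
opening: 0.221
```

Request:
carry_out([
  [[0, 0, 0], [0, 0.03, 0.02], 0.22],
  [[0, 0, 0], [0, 0, 0], 0.22],
  [[0, 0, 0], [0, 0, 0], 0.22],
  [[0, 0, 0], [0, 0, 0], 0.22],
])

```text
time_s: 19.62
tool_pos: [0.5876, 0.042, 0.2026]
tool_rot: [[0.995, 0.103, -0.001], [0.103, -0.995, -0.001], [-0.001, 0.001, -1.0]]
contact_force: [-0.6, 1.0, 0.4]
opening: 0.219
```

```bash
python3 l.py pics/s15.png; python3 - <<'E'
from h import *
S=grab_frame("scene");D=grab_frame("side")
o=np.array([.596,-.244]);d=np.array([.122,-.992]);l=np.array([.992,.122])
B=lambda f:[c for c,a in blobs(f,105,128) if a[2]<1000 and c[0]>40]
for b in B(D):
    for a in B(S):
        p,e=tri(S,a,D,b)
        if e<.006 and -.01<p[2]<.14: print(p.round(4),round(e,4),"pan",((p[:2]-o)@d).round(3),((p[:2]-o)@l).round(3))
print("turq",[plane(D,*c,.008)[:2].round(4) for c,a in blobs(D,75,98)])
im=S["img"][90:310,90:410,::-1];cv2.imwrite("pics/sc15.png",cv2.resize(im,None,fx=2.4,fy=2.4,interpolation=cv2.INTER_CUBIC))
E
```

```text
19.625 [0.58757496 0.04195989 0.20264601]
[260.8 135.2] [14  9 93] [0.71217706 0.28062672 0.009     ]
[161.7 147.3] [11  5 41] [0.43660291 0.34076922 0.009     ]
[321.  269.6] [ 23  23 430] [ 0.59434878 -0.21560317  0.009     ]
[350.6 281.4] [ 18  16 223] [ 0.62597349 -0.25963226  0.009     ]
[318.8 299. ] [ 21  21 350] [ 0.5568269  -0.26637333  0.009     ]
[0.6813 0.2142 0.0483] 0.0012 pan -0.444 0.14
[0.4264 0.2564 0.0552] 0.0038 pan -0.517 -0.107
[ 0.5916 -0.2177  0.0133] 0.0018 pan -0.027 -0.001
[ 0.6248 -0.2599  0.0103] 0.001 pan 0.019 0.027
[ 0.5551 -0.2676  0.0121] 0.0012 pan 0.018 -0.043
turq [array([0.3764, 0.0858]), array([0.3965, 0.0187])]
```

View pics/s15.png

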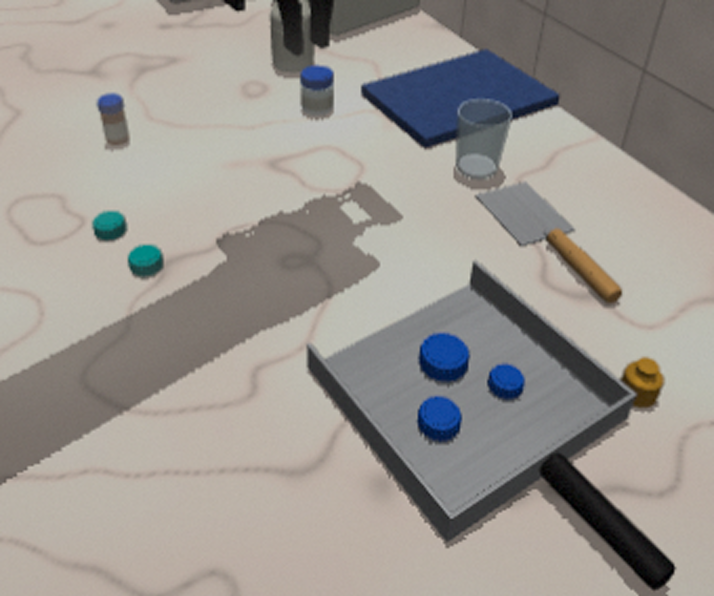

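View pics/sc15.png

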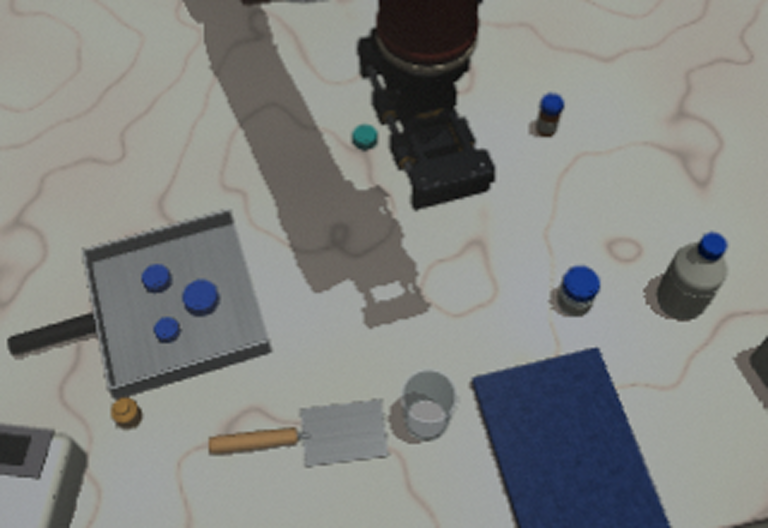

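In both views the three blue caps lie well inside the pan: scene (201,297), (156,278), (166,330); side (444,357), (439,418), (506,381). The vial, jar, turquoise caps and everything else are where they were, and the arm is clear.

```bash
python3 -c "
from plant import *
print(job_done())"
```

```text
the job is handed in; nothing more can be done
None
```

I swept all three caps along the bench into the pan and handed the job in at about 20 s. I pushed the small cap first, then the medium, then the large, each resting against two fingertips held about 19 mm apart. No cap was pinched or lifted, and the force readings between moves stayed below about 2 N.

**Caps:** the last two-view check, with the arm raised clear, puts all three wholly inside. In the pan frame, where the front edge is at x = -90 mm:

| Cap | x (mm) | y (mm) |
|---|---|---|
| Large | -27 | -1 |
| Medium | +18 | -43 |
| Small | +19 | +27 |

**Other objects:** the vial, jar and both turquoise look-alikes measured within about 4 mm of where they started, which is about the spread of my measurements. The beaker, reagent bottle, weight and spatula I compared only by eye in the pictures, and they look unmoved.

**Disagreements:**
- **Pan walls:** their tops triangulated to 20–25 mm against the stated 30 mm, because I picked those corners by hand. The pan's width and depth agreed with the text to about 4 mm.
- **Large cap:** the side view alone placed it about 13 mm off in y, because part of it was shaded. I used the scene and wrist views instead, which agreed within 3 mm.

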